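# Index and lock the rotating negative stage

### The arm

A 6-joint arm with a two-finger parallel gripper is mounted at the origin on the work surface. World frame = base frame: x ahead of the robot, y to its left, z up, the work surface at z = 0. Lengths are in mm, angles in rad, forces in N, time in s.
With the tool pointing down it reaches from about 400 to 925 mm from the base axis. Payload 12.5 kg.
Tool frame: the origin (TCP) lies at the very end of the fingers, on their centre line; the grasp point (between the pads) lies behind it (env.grip_depth is the z of the grasp point in the tool frame, in mm); z points along the fingers, y is the line along which they close (so a half turn about z gives the same grasp; the last joint's range is limited). The gripper opens to 95 mm and grips with 3 to 60 N. Pads are 20 mm wide; open, the fingers measure 119 mm over their backs; the gripper's body (75 mm by 180 mm) begins 59 mm behind the grasp point.
Start: joints at [1.009, 0.491, 1.559, -0, 1.092, -0.106], TCP at [275.101, 561.222, 181.961] pointing down, gripper open.
Joint ranges: [-3.1, 3.1], [-0.84, 2.19], [0.05, 2.79], [-1.13, 4.28], [0.06, 2.93], [-2.69, 2.69]. Speed limits (rad/s): [2.22, 2.22, 2.79, 3.14, 3.14, 3.14].

### API

Orientations are given as [roll, pitch, yaw] about the fixed x, y, z axes, in that order (R = Rz(yaw) Ry(pitch) Rx(roll)).
In Python, from cell import env, optics gives the robot as it stands.
- The arm moves only by the tool step_arm, never from a script. Its argument "moves" is a list of rows, each an object of numbers: "tx", "ty", "tz": the shift along the tool's x, y, z in mm; "roll": the turn about the tool's z in rad. In form: [{"tx": .., "ty": .., "tz": .., "roll": ..}, ...]. A call has 1 to 12 rows; each row is the pose to reach, as a shift and turn from the pose commanded when the call began, along the tool's axes at that moment; what a row does not reach only later rows make up. A row lasts 1/12 s, in which the tool goes at most 41.7 mm and 7.16 degrees, less where a joint would pass 70% of its speed; a pose out of reach is approached as far as the arm can. A call with a gripper value outside its range is refused whole. "grip" is the finger opening in mm, from 0 to 95.1, set as the call begins (left out, the last holds). The fingers move at their own pace and stop on an object; the grip force is fixed at half the most. Time passes only in rows, so rows that repeat a pose let the fingers close. It gives the time, the measured TCP pose, the force, the opening and the grip force at its end, in the units of the state.
- env.state(): the state, without advancing time (a new reading comes with each control period).
- optics.read_camera(name): name is "side" or "top"; returns a dict with "pixels" (420x560x3 uint8, blue, green, red), "mtx" (3x3 intrinsics, pixels), "view" (4x4, takes a point from world to camera coordinates). Camera axes: x right, y down, z forward; pixel columns grow to the right and rows downward; lengths in mm; the calibration is good to about 2 mm. A picture is of the moment at which its call begins. There is no depth.
- env.job_done(): hands the job in; it is judged then, once.
The state is a dict: "t": time; "joints": joint angles; "qvel": joint speeds; "tau": joint torques, N m; "eef_pos": TCP position; "tcp_rot": TCP orientation; "ft_force": force on the tool from outside, world axes, zero at the start; "moment": the same for the moment, N m; "opening": opening from 0.0 (shut) to 1.0 (fully open); "grip_force": force on a finger pad.
Only numpy, scipy, OpenCV 4.12 (cv2) and the standard library are available. Lean on these libraries where they do the work, as an engineer would, in place of code of your own. Each camera call takes 0.05 s, during which the arm holds its last target. There are 200 camera calls.

### The job

Turn the round negative stage counter-clockwise (seen from above) by its upright finger post until it clicks into its hidden index notch, somewhere between a sixth and two fifths of a turn round, and let go so that it sits in the click; the notch cannot be seen and has to be felt. Then wind the small black locking handwheel beside the stage clockwise, over as many grasps as it needs, until it comes up tight, and let go. Leave the other things on the counter where they are.

Things in the scene. Friction and masses are not known exactly. Their poses are not given: they have to be found in the camera images.
- base: grey cast base plate, fixed to the counter, 220 (x) by 345 (y) by 14 mm; origin on the stage's axis at counter height; its own x points away from the robot at yaw 0, and the handwheel's axis stands 165 mm along its -y
- stage_axis (a point): point on the vertical axis of the round steel stage (a disc 190 mm across, with an amber glass film window in the middle), at the stage's top face, 48 mm above the counter; it has the base's yaw
- post_top (a point): centre of the top of the finger post: a plain dark steel round post, 16 mm across, 40 mm tall, on the stage 70 mm from its axis; top 88 mm above the counter. Nothing else stands on the stage; the clamp jaw, a bar 32 mm wide with its top 62 mm above the counter, reaches over the rim on the handwheel's side to 82 mm from the axis
- stage (a joint): angle of the stage in rad, growing counter-clockwise from above; 0 puts the post in the base's +x direction. It starts between -0.4 and 0.2, turns between stops at -0.7 and 3.0 with slight drag (under 1 N at the post), and has one notch somewhere between 1.35 and 2.15, different each time
- plunger (a joint): travel in m of the hidden spring roller that makes the click: 0 running free, about 0.0043 on the crest of the rivet either side of the notch (0.13 rad from it; the first ramp starts 0.16 rad earlier), 0.0017 seated in the notch. Climbing a rivet takes about 9 N at the post, then the stage is drawn into the notch; let go within 0.1 rad of the notch, it settles into it
- wheel_top (a point): centre of the top face of the locking handwheel, a black ribbed wheel 56 mm across and 22 mm thick with a steel mark on top, 97 mm above the counter, on a vertical axis over the clamp jaw (whose top is 62 mm above the counter)
- lock (a joint): angle of the locking handwheel in rad, growing clockwise from above (tightening); it starts between 0.2 and 0.8 and comes up hard against its stop, tight, at 3.0. It takes about 0.15 N m to turn and stays where it is left
- lens_cap: bystander: flat chrome lens cap, 58 mm across, 13 mm high; origin at the centre of its underside
- lens_hood: bystander: small flared brass lens hood, 60 mm across, 34 mm high; origin at the centre of its underside
- holder: bystander: white ceramic thermometer holder, round foot 68 mm, 75 mm high; origin at the centre of its underside
- carrier: bystander: grey steel negative carrier lying open, about 110 by 180 mm and 60 mm high; origin under the centre of its flat leaf, the raised leaf is to its +y

How it is judged (in metres and radians):
On the way, in this order (a step that is already met when the one before it is completed fails the run):
1. the stage sits in its click, let go (value of joint plunger between 0.001 and 0.0032 m and value of joint stage between 1.25 and 2.25 rad and contact force between the fingers and anything else below 0.3 N), for 0.2 s.
2. the locking handwheel is tight (value of joint lock above 2.85 rad), for 0.2 s.
At the end, for the whole second after the job is handed in: the stage is at rest in its notch (joint stage 1.25 to 2.25 rad with the hidden roller's travel 1.0 to 3.2 mm, which at rest it has only in the notch) and the locking handwheel is tight (joint lock over 2.85 rad, 0.15 short of its stop) (value of joint plunger between 0.001 and 0.0032 m and value of joint stage between 1.25 and 2.25 rad and velocity of joint stage between -0.05 and 0.05 rad/s and value of joint lock above 2.85 rad); the robot touches nothing.
It fails at once if a bystander is moved more than 15 mm (distance of any of lens_cap, lens_hood, holder, carrier from where it was at the start of the episode above 0.015 m).
It also fails if it takes over 67 s, if anything falls off the work surface, if the arm or the gripper's body presses on something with over 40 N, if the wrist force passes 120 N, or if a joint passes its speed limit or range.

## Working session

There is one attempt and no reset: what is moved stays moved. The work goes in short steps, Python scripts to look and compute and a tool call to move; the robot and the scene stay as the last step left them, time stands still between calls to the robot, and variables do not carry over. Pictures are saved under pics/ and viewed, at most 10 in all, crops included, and the job is handed in when it is done.

Besides the shell and the picture viewer there is one more tool, called after "Call:" in YAML: its name, and indented under it one key for each argument. step_arm: Moves the arm, as the interface text tells. Its arguments: {"type":"object","properties":{"moves":{"type":"array"},"grip":{"type":"number"}},"required":["moves"]}

```bash
ls; mkdir -p pics
python3 - <<'E'
from cell import env, optics
import cv2,numpy as np
s=env.state();print(s, env.grip_depth)
for n in("top","side"):
    c=optics.read_camera(n);cv2.imwrite(f"pics/{n}0.png",c["pixels"]);print(n,c["mtx"],c["view"])
E
```

```text
pics
{'t': 0.0, 'joints': array([ 1.00940762e+00,  4.91557684e-01,  1.55946149e+00,  1.93630800e-06,
        1.09171459e+00, -1.05625726e-01]), 'qvel': array([-6.76015174e-05, -9.68737816e-04,  3.18087389e-04, -1.57955341e-03,
       -5.66590317e-04,  6.03999556e-04]), 'tau': array([-2.15318018e-03, -6.12651801e+01, -2.58168465e+01,  6.90784841e-02,
        4.83456301e-02, -1.70882927e-04]), 'eef_pos': array([274.92995863, 560.9588044 , 181.35879528]), 'tcp_rot': array([-3.14045808e+00, -1.22014560e-04,  2.68582871e+00]), 'ft_force': array([-0.37641807,  0.09945814, -0.10896556]), 'moment': array([-0.05758391,  0.03636787, -0.02331837]), 'grip_force': 0.0, 'opening': 0.9997192649373241} -18.8
top [[537.03684386   0.         285.71041438]
 [  0.         537.03684386 209.40175522]
 [  0.           0.           1.        ]] [[ 2.89102065e-02 -9.99519353e-01  1.11921189e-02 -1.29722503e+00]
 [-9.92024360e-01 -3.00640888e-02 -1.22408413e-01  5.89559286e+02]
 [ 1.22686058e-01 -7.56400211e-03 -9.92416705e-01  1.52238367e+03]
 [ 0.00000000e+00  0.00000000e+00  0.00000000e+00  1.00000000e+00]]
side [[512.33166221   0.         278.5743213 ]
 [  0.         512.33166221 208.72499473]
 [  0.           0.           1.        ]] [[ 8.03411335e-01 -5.95411196e-01  3.96675945e-03 -4.75432668e+02]
 [-3.29524152e-01 -4.50168759e-01 -8.29916816e-01  2.50231880e+02]
 [ 4.95927475e-01  6.65457434e-01 -5.57873052e-01  1.03722309e+03]
 [ 0.00000000e+00  0.00000000e+00  0.00000000e+00  1.00000000e+00]]
```

View pics/top0.png

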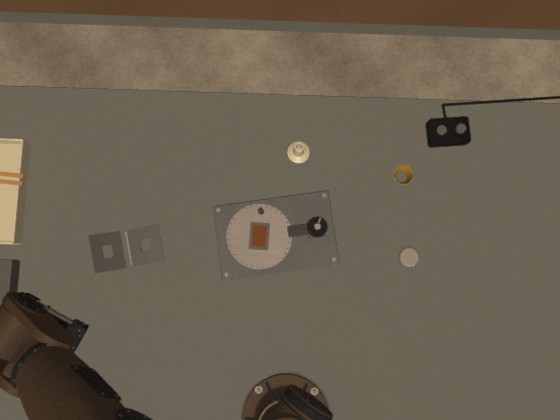

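View pics/side0.png

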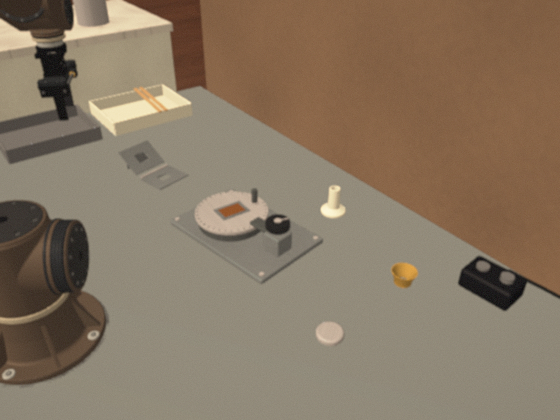

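The top view shows the disc centre at about (259,237), the post at (261,210) and the wheel at (317,227). In the side view the disc is at (232,212), the post at (254,195) and the wheel top at (278,221). The carrier lies to the left, the holder is behind, and the hood and cap are to the right.

```bash
cat > h.py <<'E'
import numpy as np,cv2
def ray(c,uv):
    R=c["view"][:3,:3];t=c["view"][:3,3]
    d=R.T@np.linalg.inv(c["mtx"])@np.array([uv[0],uv[1],1.]);return -R.T@t,d
def plane(c,uv,z):
    o,d=ray(c,uv);return o+d*(z-o[2])/d[2]
def proj(c,p):
    q=c["mtx"]@(c["view"]@np.append(p,1))[:3];return q[:2]/q[2]
def tri(c1,u1,c2,u2):
    o1,d1=ray(c1,u1);o2,d2=ray(c2,u2)
    s=np.linalg.lstsq(np.c_[d1,-d2],o2-o1,rcond=None)[0]
    a=o1+s[0]*d1;b=o2+s[1]*d2;return (a+b)/2,np.linalg.norm(a-b)
E
python3 - <<'E'
from cell import env, optics
from h import *
T=optics.read_camera("top");S=optics.read_camera("side")
def blobs(c,m,box,n,amin):
    x0,y0,x1,y1=box;mm=np.zeros_like(m);mm[y0:y1,x0:x1]=m[y0:y1,x0:x1]
    k,l,st,ce=cv2.connectedComponentsWithStats(mm)
    for i in range(1,k):
        if st[i,4]>=amin:print(n,st[i],ce[i].round(1))
for c,n,box in((T,"T",(205,185,345,285)),(S,"S",(165,170,330,280))):
    g=c["pixels"];v=g.max(2);h=cv2.cvtColor(g,cv2.COLOR_BGR2HSV)
    blobs(c,(v<50).astype(np.uint8),box,n+"dark",15)
    amber=((h[...,1]>150)&(h[...,0]<25)&(v>70)).astype(np.uint8);blobs(c,amber,box,n+"amber",30)
    x0,y0,x1,y1=box
    light=((g[...,2].astype(int)-g[...,0]>8)&(g[...,2]>110)).astype(np.uint8);blobs(c,light,box,n+"disc",200)
    cv2.imwrite(f"pics/c{n}.png",cv2.resize(g[y0:y1,x0:x1],None,fx=4.6,fy=4.6,interpolation=cv2.INTER_CUBIC))
E
```

```text
Tdark [307 217  20  20 244] [316.3 226.8]
Tamber [252 225  15  22 269] [259.  235.6]
Tdisc [ 226  203   67   67 2908] [258.3 236.5]
Tdisc [252 225  15  22 277] [258.8 235.7]
Sdark [266 216  23  18 241] [276.6 226. ]
Samber [220 204  24  12 148] [231.3 209.6]
Sdisc [  165   170   165   110 16804] [245.5 223.8]
```

View pics/cT.png

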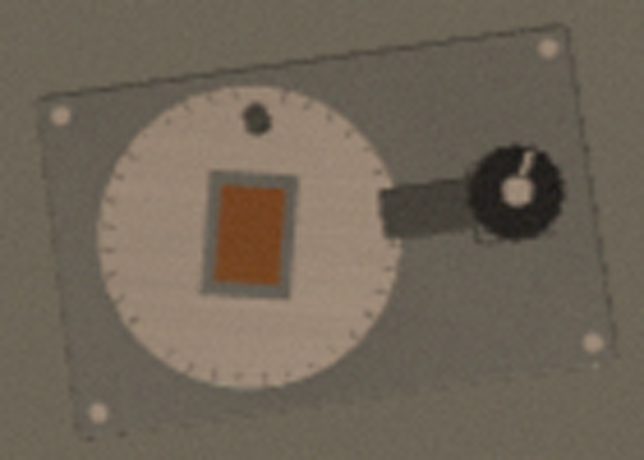

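View pics/cS.png

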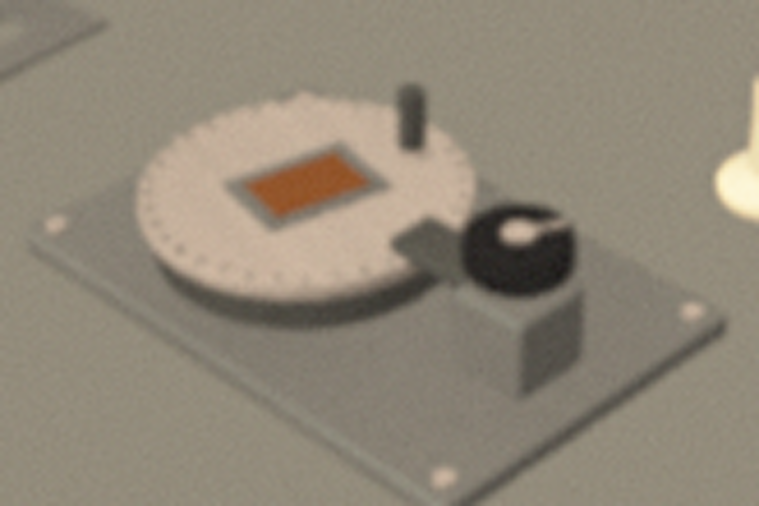

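The crops show, in full-frame pixels:
- **Top view:** hub (317,226.2), post top (260.4,209.8), window centre (258.9,235.7).
- **Side view:** hub (276.8,220), post top (254,189.5), window centre (231.2,209.8).

The four base bolts are visible as well.

Run:
```python
from cell import env, optics
from h import *
T=optics.read_camera("top");S=optics.read_camera("side")
f=lambda x,y,o:((x+.5)/4.6-.5+o[0],(y+.5)/4.6-.5+o[1])
t=lambda x,y:f(x,y,(205,185));s=lambda x,y:f(x,y,(165,170))
P={}
for n,a,b in(("window",(250,235),(306,184)),("post",(256,115),(411,91)),("hub",(517,191),(517,232)),("b1",(61,116),(56,224)),("b2",(548,48),(691,312)),("b3",(592,342),(443,477))):
    print(n,*[np.round(v,1) for v in tri(T,t(*a),S,s(*b))])
W=plane(T,t(517,191),97);D=plane(T,t(249,237),48);Q=plane(T,t(256,115),88)
print("planeT",W,D,Q);print("planeS",plane(S,s(517,232),97),plane(S,s(306,184),48),plane(S,s(411,91),88))
d=W-D;print("dist",np.hypot(*d[:2]),"yaw",np.arctan2(d[1],d[0])+np.pi/2)
q=Q-D;print(np.hypot(*q[:2]),np.arctan2(q[1],q[0]))
B=[plane(T,t(*a),15) for a in((61,116),(548,48),(98,412),(592,342))]
e=B[0]-B[1]+B[2]-B[3];print("bolts c",np.mean(B,0),"yaw",np.arctan2(e[1],e[0])-np.pi/2)
for n,u in(("holder",(298,152)),("cap",(409,257)),("hood",(404,175)),("carr",(127,247))):print(n,plane(T,u,15).round())
```

```text
window [508.5  91.3  47.5] 3.0
post [579.2  88.8  84.4] 3.2
hub [536.3 -70.9  95.3] 3.5
b1 [513.8 251.2 -50.8] 166.8
b2 [636.9 -94.2  13.4] 3.4
b3 [ 449.7 -126.2   14.1] 2.7
planeT [537.63316761 -71.66813172  97.        ] [508.52918018  91.14959321  48.        ] [580.19346148  87.85052413  88.        ]
planeS [533.22696109 -72.15401341  97.        ] [506.78056033  91.33956036  48.        ] [574.48216025  84.53799016  88.        ]
dist 165.3984692668171 yaw 0.17688380304219198
71.74017752193166 -0.04600257599890523
bolts c [517.85735202  44.23706346  15.        ] yaw 0.16982212594795532
holder [765. -16.  15.]
cap [ 463. -348.   15.]
hood [ 706. -333.   15.]
carr [468. 474.  15.]
```

Call:
step_arm:
  moves:
    - {"tx":-481,"ty":-291.5,"tz":20,"roll":2.73}
    - {"tx":-481,"ty":-291.5,"tz":20,"roll":2.73}
    - {"tx":-481,"ty":-291.5,"tz":20,"roll":2.73}
    - {"tx":-481,"ty":-291.5,"tz":20,"roll":2.73}
    - {"tx":-481,"ty":-291.5,"tz":20,"roll":2.73}
    - {"tx":-481,"ty":-291.5,"tz":20,"roll":2.73}
    - {"tx":-481,"ty":-291.5,"tz":20,"roll":2.73}
    - {"tx":-481,"ty":-291.5,"tz":20,"roll":2.73}
    - {"tx":-481,"ty":-291.5,"tz":20,"roll":2.73}
    - {"tx":-481,"ty":-291.5,"tz":20,"roll":2.73}
    - {"tx":-481,"ty":-291.5,"tz":20,"roll":2.73}
    - {"tx":-481,"ty":-291.5,"tz":20,"roll":2.73}
  grip: 44

```text
t: 1.3
eef_pos: [545.6, 138.6, 164.2]
tcp_rot: [3.141, -0.0, 1.18]
ft_force: [0.0, 0.4, -0.2]
opening: 0.462
grip_force: 0.0
```

Call:
step_arm:
  moves:
    - {"tx":-34.5,"ty":50,"tz":14,"roll":1.22}
    - {"tx":-34.5,"ty":50,"tz":14,"roll":1.22}
    - {"tx":-34.5,"ty":50,"tz":14,"roll":1.22}
    - {"tx":-34.5,"ty":50,"tz":14,"roll":1.22}
    - {"tx":-34.5,"ty":50,"tz":14,"roll":1.22}
    - {"tx":-34.5,"ty":50,"tz":14,"roll":1.22}
    - {"tx":-34.5,"ty":50,"tz":14,"roll":1.22}
    - {"tx":-34.5,"ty":50,"tz":14,"roll":1.22}
    - {"tx":-34.5,"ty":50,"tz":14,"roll":1.22}
    - {"tx":-34.5,"ty":50,"tz":14,"roll":1.22}
    - {"tx":-34.5,"ty":50,"tz":14,"roll":1.22}
    - {"tx":-34.5,"ty":50,"tz":14,"roll":1.22}

```text
t: 2.3
eef_pos: [578.2, 89.8, 150.2]
tcp_rot: [-3.142, -0.0, -0.031]
ft_force: [-0.5, -0.2, 0.6]
opening: 0.457
grip_force: 0.0
```

```bash
cat >> h.py <<'E'
def rel(st,targets,z=None,yaw=None):
    "rows (tx,ty,tz,roll) from the present pose to world targets (x,y,z,yaw)"
    p=np.array(st["eef_pos"]);w=st["tcp_rot"][2];x=np.array([np.cos(w),np.sin(w)]);y=np.array([np.sin(w),-np.cos(w)])
    for t in targets:
        d=np.array(t[:2])-p[:2];r=(w-t[3]+np.pi)%(2*np.pi)-np.pi
        print('{"tx": %.1f, "ty": %.1f, "tz": %.1f, "roll": %.3f},'%(d@x,d@y,p[2]-t[2],r),end=" ")
    print()
E
python3 - <<'E'
from cell import env, optics
from h import *
s=env.state();print(s["t"],s["eef_pos"],s["tcp_rot"],s["joints"])
T=optics.read_camera("top");S=optics.read_camera("side")
a=T["pixels"][165:285,200:360];b=S["pixels"][100:250,165:325]
cv2.imwrite("pics/d.png",cv2.resize(np.vstack([a,b]),None,fx=2.2,fy=2.2,interpolation=cv2.INTER_CUBIC))
rel(s,[(578.5,87.8,62,-.046)])
E
```

```text
2.3 [578.17356762  89.83496055 150.17742028] [-3.14151393e+00 -2.58259561e-05 -3.10680254e-02] [4.12367564e-02 4.68160075e-01 1.69622864e+00 9.24679168e-05
 9.77172493e-01 1.64304939e+00]
{"tx": 0.4, "ty": 2.0, "tz": 88.2, "roll": 0.015},
```

View pics/d.png

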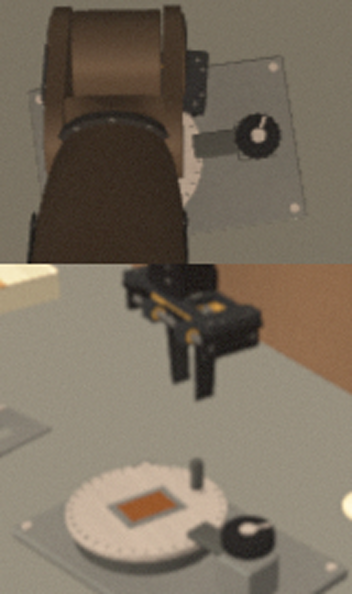

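The arm hides the top view. In the side view (lower half) the fingers hang above the post, which is at about (197,468) in the crop, and straddle it. I'll descend slowly.

Call:
step_arm:
  moves:
    - {"tx":0.5,"ty":2,"tz":20,"roll":0.015}
    - {"tx":0.5,"ty":2,"tz":40,"roll":0.015}
    - {"tx":0.5,"ty":2,"tz":55,"roll":0.015}
    - {"tx":0.5,"ty":2,"tz":65,"roll":0.015}
    - {"tx":0.5,"ty":2,"tz":75,"roll":0.015}
    - {"tx":0.5,"ty":2,"tz":82,"roll":0.015}
    - {"tx":0.5,"ty":2,"tz":86,"roll":0.015}
    - {"tx":0.5,"ty":2,"tz":86,"roll":0.015}

```text
t: 3.07
eef_pos: [578.5, 87.8, 63.7]
tcp_rot: [-3.142, 0.001, -0.049]
ft_force: [0.4, 0.5, -0.1]
opening: 0.464
grip_force: 0.0
```

```bash
cat >> h.py <<'E'
C=np.array([508.3,91.]);R=70.
def arc(st,a0,a1,n,lag=14.,z=64.):
    "tool on the circle, post angle a0..a1 (world), tool centre ahead of the post by lag mm when pushing"
    T=[]
    for a in np.linspace(a0,a1,n+1)[1:]:
        q=C+R*np.array([np.cos(a),np.sin(a)])+lag*np.array([-np.sin(a),np.cos(a)])
        T.append((*q,z,a))
    rel(st,T)
E
python3 - <<'E'
from cell import env
from h import *
s=env.state();print(s["eef_pos"],s["ft_force"])
arc(s,-.046,.8,12,lag=14)
E
```

```text
[578.48734872  87.83142958  63.652651  ] [ 0.42847031  0.49624893 -0.13275465]
{"tx": -1.5, "ty": -18.8, "tz": -0.3, "roll": -0.073}, {"tx": -3.0, "ty": -23.6, "tz": -0.3, "roll": -0.144}, {"tx": -4.8, "ty": -28.3, "tz": -0.3, "roll": -0.214}, {"tx": -7.0, "ty": -32.8, "tz": -0.3, "roll": -0.285}, {"tx": -9.5, "ty": -37.2, "tz": -0.3, "roll": -0.355}, {"tx": -12.3, "ty": -41.4, "tz": -0.3, "roll": -0.426}, {"tx": -15.4, "ty": -45.4, "tz": -0.3, "roll": -0.496}, {"tx": -18.7, "ty": -49.1, "tz": -0.3, "roll": -0.567}, {"tx": -22.3, "ty": -52.6, "tz": -0.3, "roll": -0.637}, {"tx": -26.2, "ty": -55.9, "tz": -0.3, "roll": -0.708}, {"tx": -30.2, "ty": -58.9, "tz": -0.3, "roll": -0.778}, {"tx": -34.5, "ty": -61.5, "tz": -0.3, "roll": -0.849},
```

Call:
step_arm:
  moves:
    - {"tx":-0.5,"ty":-8,"roll":-0.03}
    - {"tx":-1.5,"ty":-15,"roll":-0.06}
    - {"tx":-3.0,"ty":-22,"roll":-0.12}
    - {"tx":-4.8,"ty":-28,"roll":-0.21}
    - {"tx":-7.0,"ty":-32.8,"roll":-0.285}
    - {"tx":-9.5,"ty":-37.2,"roll":-0.355}
    - {"tx":-12.3,"ty":-41.4,"roll":-0.426}
    - {"tx":-15.4,"ty":-45.4,"roll":-0.496}
    - {"tx":-18.7,"ty":-49.1,"roll":-0.567}
    - {"tx":-22.3,"ty":-52.6,"roll":-0.637}
    - {"tx":-26.2,"ty":-55.9,"roll":-0.708}
    - {"tx":-30.2,"ty":-58.9,"roll":-0.778}

```text
validation failed for argument at $.mo...
```

Run:
```python
from cell import env,optics
from h import *
s=env.state();print(s["eef_pos"],s["tcp_rot"],s["ft_force"],s["joints"])
T=optics.read_camera("top");S=optics.read_camera("side")
cv2.imwrite("pics/e.png",cv2.resize(S["pixels"][130:280,165:325],None,fx=4,fy=4,interpolation=cv2.INTER_CUBIC))
arc(s,.73,1.1,6)
```

```text
[578.48734872  87.83142958  63.652651  ] [-3.14156339e+00  6.89895122e-04 -4.88292732e-02] [ 0.42847031  0.49624893 -0.13275465] [3.77656356e-02 5.77388382e-01 1.77519572e+00 1.25080771e-04
 7.89693338e-01 1.65730315e+00]
{"tx": -34.0, "ty": -61.2, "tz": -0.3, "roll": -0.840}, {"tx": -37.8, "ty": -63.3, "tz": -0.3, "roll": -0.902}, {"tx": -41.8, "ty": -65.2, "tz": -0.3, "roll": -0.964}, {"tx": -45.9, "ty": -66.8, "tz": -0.3, "roll": -1.025}, {"tx": -50.1, "ty": -68.2, "tz": -0.3, "roll": -1.087}, {"tx": -54.4, "ty": -69.3, "tz": -0.3, "roll": -1.149},
```

View pics/e.png

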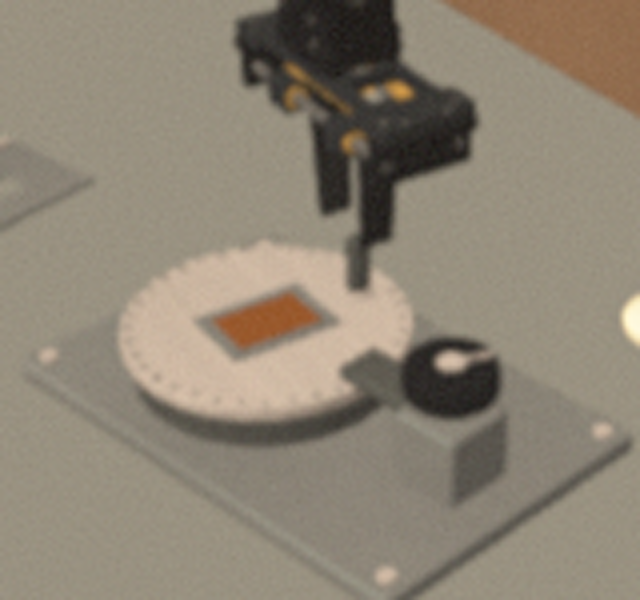

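The move was refused because I left out tz. In the picture the post runs from (357,235) to (357,290), and the finger tips seem to end at about (375,240), which is higher than z=64 should put them. I'll check by projecting the expected tip positions.

Run:
```python
from cell import env,optics
from h import *
s=env.state();print(s["t"],s["eef_pos"],s["joints"])
S=optics.read_camera("side")
for p in((578.5,60,63.7),(578.5,115,63.7),(578.5,60,150),(578.5,60,95),(578.5,115,95),(579,88,88),(579,88,48)):print(p,(proj(S,np.array(p,float))-[165,130])*4)
cv2.imwrite("pics/f.png",cv2.resize(S["pixels"][130:280,165:325],None,fx=4,fy=4,interpolation=cv2.INTER_CUBIC))
```

```text
3.1667 [578.90585823  87.84406931  64.55910895] [3.77632292e-02 5.76163334e-01 1.77445429e+00 1.16815012e-04
 7.90372666e-01 1.65745936e+00]
(578.5, 60, 63.7) [383.13633372 283.62627437]
(578.5, 115, 63.7) [335.88289389 247.29565074]
(578.5, 60, 150) [381.00845717 167.81373561]
(578.5, 60, 95) [382.38263955 242.60545712]
(578.5, 115, 95) [334.53740732 206.9181652 ]
(579, 88, 88) [358.57124219 233.14687718]
(579, 88, 48) [359.90660713 284.65686606]
```

View pics/f.png

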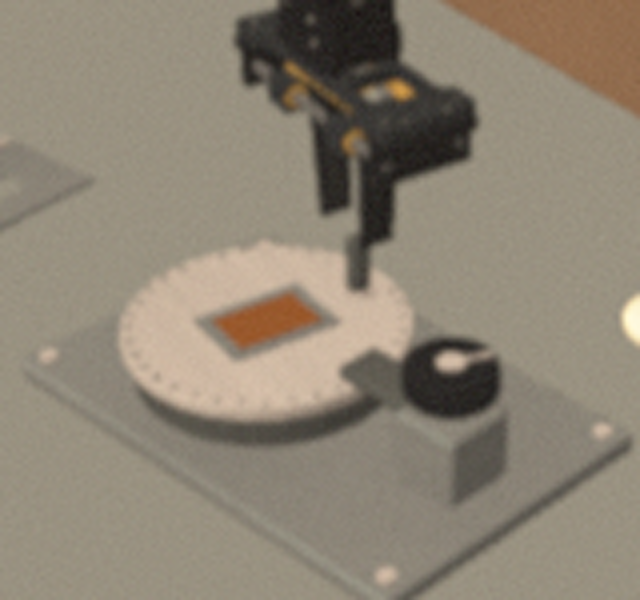

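Run:
```python
from cell import env,optics
from h import *
T=optics.read_camera("top");S=optics.read_camera("side")
t=cv2.imread("pics/top0.png");s=cv2.imread("pics/side0.png")
p=np.array([275,561,181.5]);w=2.686;y=np.array([np.sin(w),-np.cos(w),0])
out=[]
print("base T",proj(T,np.zeros(3)),"S",proj(S,np.zeros(3)))
for c,i,(x0,y0) in((T,t,(0,270)),(S,s,(0,0))):
    big=cv2.resize(i[y0:y0+150,x0:x0+130],None,fx=3.8,fy=3.8,interpolation=cv2.INTER_CUBIC)
    for q,col in((p,(0,0,255)),(p+47*y,(0,255,0)),(p-47*y,(0,255,0)),(p+[0,0,78],(255,0,0))):
        u=(proj(c,q)-[x0,y0])*3.8;print(u);cv2.circle(big,tuple(int(k) for k in u),3,col,-1)
    out.append(big)
# now: same marking at present in side view
cv2.imwrite("pics/g.png",cv2.resize(np.hstack(out),(790,456)))
```

```text
base T [285.25280461 417.37499126] S [ 43.73650217 332.32590173]
[264.42907001 182.81147455]
[203.98496755 149.78970091]
[325.06894247 215.9402011 ]
[216.6893262  192.46235351]
[267.00179118 465.15439213]
[276.28209064 439.76332784]
[257.21581757 491.92898987]
[242.86572693 365.09442484]
```

View pics/g.png

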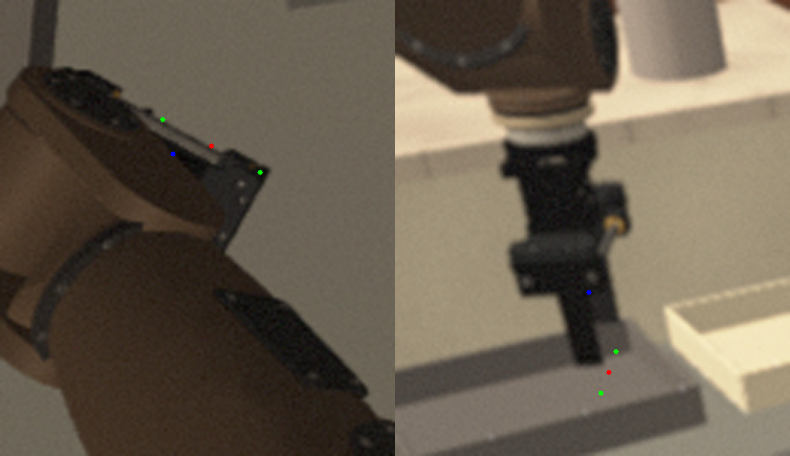

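In side0 and in the current picture the finger tips sit about 10 px, or roughly 30 mm, above where the reported TCP would put them. So the real tips may be at z≈95, still above the post. I'll lower in small steps and watch the force.

Call:
step_arm:
  moves:
    - {"tx":0,"ty":0,"tz":4,"roll":0}
    - {"tx":0,"ty":0,"tz":8,"roll":0}
    - {"tx":0,"ty":0,"tz":12,"roll":0}
    - {"tx":0,"ty":0,"tz":12,"roll":0}

```text
t: 3.65
eef_pos: [578.1, 87.8, 51.2]
tcp_rot: [3.142, 0.001, -0.049]
ft_force: [-0.9, 0.1, -0.3]
opening: 0.461
grip_force: 0.0
```

Call:
step_arm:
  moves:
    - {"tx":0,"ty":0,"tz":2,"roll":0}
    - {"tx":0,"ty":0,"tz":4,"roll":0}

```text
t: 3.82
eef_pos: [578.7, 87.8, 48.0]
tcp_rot: [-3.141, -0.0, -0.049]
ft_force: [0.3, -0.2, -0.2]
opening: 0.463
grip_force: 0.0
```

Call:
step_arm:
  moves:
    - {"tx":0,"ty":0,"tz":2,"roll":0}
    - {"tx":0,"ty":0,"tz":2,"roll":0}

```text
t: 3.98
eef_pos: [578.4, 87.8, 45.8]
tcp_rot: [-3.142, 0.001, -0.049]
ft_force: [0.5, 0.6, -0.3]
opening: 0.461
grip_force: 0.0
```

There is no contact at a reading of 45.8, below the stage face at 48, so the tips really are higher than reported. I'll go down another 10 mm, which should put the true tips near 66.

Call:
step_arm:
  moves:
    - {"tx":0,"ty":0,"tz":3,"roll":0}
    - {"tx":0,"ty":0,"tz":6,"roll":0}
    - {"tx":0,"ty":0,"tz":9,"roll":0}
    - {"tx":0,"ty":0,"tz":10,"roll":0}
    - {"tx":0,"ty":0,"tz":10,"roll":0}

```text
t: 4.4
eef_pos: [578.5, 87.8, 35.8]
tcp_rot: [-3.142, 0.001, -0.049]
ft_force: [0.9, -0.2, -0.1]
opening: 0.461
grip_force: 0.0
```

Run:
```python
from cell import env,optics
from h import *
s=env.state();print(s["eef_pos"],s["ft_force"])
S=optics.read_camera("side");T=optics.read_camera("top")
cv2.imwrite("pics/k.png",np.hstack([cv2.resize(S["pixels"][150:250,205:305],None,fx=4,fy=4,interpolation=cv2.INTER_CUBIC),cv2.resize(T["pixels"][165:265,220:320],None,fx=4,fy=4,interpolation=cv2.INTER_CUBIC)]))
arc(s,-.046,.8,12,z=s["eef_pos"][2])
```

```text
[578.47300007  87.81402081  35.77852232] [ 0.85275473 -0.21483044 -0.14466629]
{"tx": -1.5, "ty": -18.8, "tz": 0.0, "roll": -0.074}, {"tx": -3.0, "ty": -23.6, "tz": 0.0, "roll": -0.144}, {"tx": -4.8, "ty": -28.3, "tz": 0.0, "roll": -0.215}, {"tx": -7.0, "ty": -32.9, "tz": 0.0, "roll": -0.285}, {"tx": -9.5, "ty": -37.2, "tz": 0.0, "roll": -0.356}, {"tx": -12.3, "ty": -41.4, "tz": 0.0, "roll": -0.426}, {"tx": -15.4, "ty": -45.4, "tz": 0.0, "roll": -0.497}, {"tx": -18.7, "ty": -49.1, "tz": 0.0, "roll": -0.567}, {"tx": -22.3, "ty": -52.7, "tz": 0.0, "roll": -0.638}, {"tx": -26.2, "ty": -55.9, "tz": 0.0, "roll": -0.708}, {"tx": -30.3, "ty": -58.9, "tz": 0.0, "roll": -0.779}, {"tx": -34.5, "ty": -61.5, "tz": 0.0, "roll": -0.849},
```

View pics/k.png

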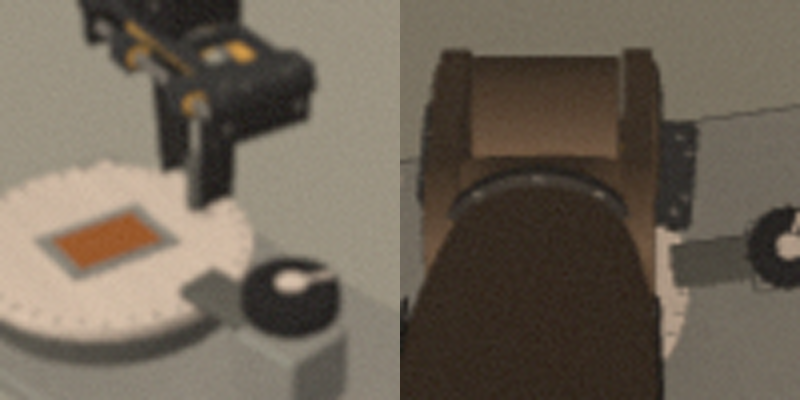

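The fingers now straddle the post, with the near finger in front of it and its tip at about crop (215,205), a true height of roughly 66 mm. I'll start the push.

Call:
step_arm:
  moves:
    - {"tx":-0.5,"ty":-8,"tz":0,"roll":-0.03}
    - {"tx":-1.5,"ty":-15,"tz":0,"roll":-0.06}
    - {"tx":-3.0,"ty":-22,"tz":0,"roll":-0.12}
    - {"tx":-4.8,"ty":-28,"tz":0,"roll":-0.21}
    - {"tx":-7.0,"ty":-32.8,"tz":0,"roll":-0.285}
    - {"tx":-9.5,"ty":-37.2,"tz":0,"roll":-0.355}
    - {"tx":-12.3,"ty":-41.4,"tz":0,"roll":-0.426}
    - {"tx":-15.4,"ty":-45.4,"tz":0,"roll":-0.496}
    - {"tx":-18.7,"ty":-49.1,"tz":0,"roll":-0.567}
    - {"tx":-22.3,"ty":-52.6,"tz":0,"roll":-0.637}
    - {"tx":-26.2,"ty":-55.9,"tz":0,"roll":-0.708}
    - {"tx":-30.2,"ty":-58.9,"tz":0,"roll":-0.778}

```text
t: 5.5
eef_pos: [551.1, 149.0, 36.3]
tcp_rot: [3.141, -0.0, 0.735]
ft_force: [0.4, -1.4, -0.8]
opening: 0.462
grip_force: 0.5
```

Run:
```python
from cell import env,optics
from h import *
s=env.state();print(s["eef_pos"],s["tcp_rot"],s["ft_force"],s["joints"])
T=optics.read_camera("top");S=optics.read_camera("side")
# window orientation (side view if unobstructed) gives the stage angle
for c,z in((T,48),(S,48)):
    h=cv2.cvtColor(c["pixels"],cv2.COLOR_BGR2HSV);m=((h[...,1]>150)&(h[...,0]<25)&(h[...,2]>70)).astype(np.uint8)
    m[:185]=0;m[285:]=0;m[:,:205]=0;m[:,345:]=0
    ys,xs=np.nonzero(m)
    if len(xs)<60:print("few",len(xs));continue
    P=np.array([plane(c,(x,y),z)[:2] for x,y in zip(xs,ys)]);r=cv2.minAreaRect(P.astype(np.float32));print(len(xs),r)
arc(s,.73,1.15,6,z=s["eef_pos"][2])
```

```text
[551.08761229 148.97069201  36.28195585] [ 3.14144222e+00 -1.28353835e-04  7.34883493e-01] [ 0.38405719 -1.36822739 -0.82805673] [ 1.48344106e-01  6.01028989e-01  1.83072111e+00 -8.32565625e-05
  7.09652398e-01  9.84320102e-01]
130 ((507.7971496582031, 74.89292907714844), (57.59233093261719, 30.522075653076172), 7.187187671661377)
156 ((507.0925598144531, 91.22444915771484), (51.952030181884766, 35.209571838378906), 45.73060607910156)
{"tx": -1.7, "ty": -4.2, "tz": 0.0, "roll": -0.065}, {"tx": -3.1, "ty": -9.0, "tz": 0.0, "roll": -0.135}, {"tx": -4.9, "ty": -13.6, "tz": 0.0, "roll": -0.205}, {"tx": -7.0, "ty": -18.2, "tz": 0.0, "roll": -0.275}, {"tx": -9.5, "ty": -22.5, "tz": 0.0, "roll": -0.345}, {"tx": -12.2, "ty": -26.7, "tz": 0.0, "roll": -0.415},
```

Call:
step_arm:
  moves:
    - {"tx":-1.5,"ty":-4.5,"tz":0,"roll":-0.07}
    - {"tx":-3,"ty":-9.3,"tz":0,"roll":-0.14}
    - {"tx":-4.8,"ty":-14,"tz":0,"roll":-0.21}
    - {"tx":-7.0,"ty":-18.5,"tz":0,"roll":-0.28}
    - {"tx":-9.5,"ty":-22.8,"tz":0,"roll":-0.35}
    - {"tx":-12.2,"ty":-26.7,"tz":0,"roll":-0.415}
    - {"tx":-12.2,"ty":-26.7,"tz":0,"roll":-0.415}

```text
t: 6.18
eef_pos: [524.0, 160.4, 36.3]
tcp_rot: [-3.141, -0.0, 1.146]
ft_force: [0.7, -0.1, -0.4]
opening: 0.461
grip_force: 0.0
```

Call:
step_arm:
  moves:
    - {"tx":-0.5,"ty":-2.4,"tz":0,"roll":-0.035}
    - {"tx":-1.1,"ty":-4.9,"tz":0,"roll":-0.07}
    - {"tx":-1.1,"ty":-4.9,"tz":0,"roll":-0.07}

```text
t: 6.43
eef_pos: [519.6, 161.1, 36.3]
tcp_rot: [3.141, -0.0, 1.212]
ft_force: [0.6, -0.3, -0.8]
opening: 0.463
grip_force: 0.0
```

Call:
step_arm:
  moves:
    - {"tx":-0.5,"ty":-2.4,"tz":0,"roll":-0.035}
    - {"tx":-1.1,"ty":-4.9,"tz":0,"roll":-0.07}
    - {"tx":-1.1,"ty":-4.9,"tz":0,"roll":-0.07}

```text
t: 6.68
eef_pos: [514.6, 161.7, 36.2]
tcp_rot: [-3.142, -0.0, 1.282]
ft_force: [-0.8, 0.2, -0.2]
opening: 0.467
grip_force: 0.0
```

Call:
step_arm:
  moves:
    - {"tx":-0.5,"ty":-2.4,"tz":0,"roll":-0.035}
    - {"tx":-1.1,"ty":-4.9,"tz":0,"roll":-0.07}
    - {"tx":-1.1,"ty":-4.9,"tz":0,"roll":-0.07}

```text
t: 6.93
eef_pos: [509.8, 162.0, 36.3]
tcp_rot: [3.141, -0.0, 1.352]
ft_force: [0.5, -0.0, -0.3]
opening: 0.461
grip_force: 0.0
```

Call:
step_arm:
  moves:
    - {"tx":-0.5,"ty":-2.4,"tz":0,"roll":-0.035}
    - {"tx":-1.1,"ty":-4.9,"tz":0,"roll":-0.07}
    - {"tx":-1.1,"ty":-4.9,"tz":0,"roll":-0.07}

```text
t: 7.18
eef_pos: [507.8, 161.2, 36.3]
tcp_rot: [3.136, -0.001, 1.422]
ft_force: [13.4, -8.1, -9.0]
opening: 0.462
grip_force: 7.0
```

```bash
cat >> h.py <<'E'
def win(c):
    h=cv2.cvtColor(c["pixels"],cv2.COLOR_BGR2HSV);m=((h[...,1]>150)&(h[...,0]<25)&(h[...,2]>70)).astype(np.uint8)
    m[:185]=0;m[285:]=0;m[:,:205]=0;m[:,345:]=0
    ys,xs=np.nonzero(m);P=np.array([plane(c,(x,y),48)[:2] for x,y in zip(xs,ys)])
    return len(xs),cv2.minAreaRect(P.astype(np.float32))
E
python3 - <<'E'
from cell import env,optics
from h import *
s=env.state();print(s["t"],s["eef_pos"],s["tcp_rot"][2],s["ft_force"])
print(win(optics.read_camera("side")))
E
```

```text
7.1833 [507.78611955 161.20538355  36.28009129] 1.4219339213972155 [13.38478371 -8.08908952 -8.98196366]
(155, ((506.926025390625, 91.25326538085938), (52.63203811645508, 34.54357147216797), 80.45658111572266))
```

Call:
step_arm:
  moves:
    - {"tx":-0.5,"ty":-1.2,"tz":0,"roll":-0.0175}
    - {"tx":-0.7,"ty":-2.4,"tz":0,"roll":-0.035}
    - {"tx":-0.7,"ty":-2.4,"tz":0,"roll":-0.035}

```text
t: 7.48
eef_pos: [503.9, 161.4, 36.3]
tcp_rot: [3.139, -0.001, 1.455]
ft_force: [2.5, -0.1, 1.4]
opening: 0.463
grip_force: 0.9
```

Run:
```python
from cell import env,optics
from h import *
s=env.state();print(s["t"],s["eef_pos"],s["tcp_rot"][2],s["ft_force"],s["moment"])
print(win(optics.read_camera("side")))
```

```text
7.4833 [503.90399022 161.43378723  36.27091907] 1.4554269165838154 [ 2.51060132 -0.05683694  1.41902559] [ 0.04591108 -0.27611987  0.07673726]
(153, ((505.93316650390625, 91.71952819824219), (51.97903823852539, 34.57777404785156), 85.50411987304688))
```

Call:
step_arm:
  moves:
    - {"tx":-0.5,"ty":-1.2,"tz":0,"roll":-0.0175}
    - {"tx":-0.7,"ty":-2.4,"tz":0,"roll":-0.035}
    - {"tx":-0.7,"ty":-2.4,"tz":0,"roll":-0.035}

```text
t: 7.78
eef_pos: [499.9, 161.3, 36.3]
tcp_rot: [3.141, -0.0, 1.493]
ft_force: [1.5, 1.0, 0.4]
opening: 0.461
grip_force: 0.7
```

Run:
```python
from cell import env,optics
from h import *
s=env.state();print(s["t"],s["eef_pos"],s["tcp_rot"][2],s["ft_force"],s["moment"])
print(win(optics.read_camera("side")))
```

```text
7.7833 [499.93391141 161.28293583  36.27474344] 1.4933296690817066 [1.51723532 0.95253766 0.4062125 ] [ 0.08365084 -0.27548237  0.04514047]
(155, ((506.9893798828125, 91.11880493164062), (52.92868423461914, 33.09865188598633), 86.49512481689453))
```

Call:
step_arm:
  moves:
    - {"tx":0,"ty":5,"tz":0,"roll":0}
    - {"tx":0,"ty":10,"tz":0,"roll":0}
    - {"tx":0,"ty":10,"tz":0,"roll":0}

```text
t: 8.08
eef_pos: [510.5, 160.4, 36.1]
tcp_rot: [3.141, -0.0, 1.493]
ft_force: [0.4, 0.6, -0.1]
opening: 0.461
grip_force: 0.0
```

```bash
cat >> h.py <<'E'
def post(c):
    "foot/top of the dark post against the pale disc in the side view is hidden by fingers; use window by moments"
    h=cv2.cvtColor(c["pixels"],cv2.COLOR_BGR2HSV);m=((h[...,1]>150)&(h[...,0]<25)&(h[...,2]>70)).astype(np.uint8)
    m[:185]=0;m[285:]=0;m[:,:205]=0;m[:,345:]=0
    ys,xs=np.nonzero(m);P=np.array([plane(c,(x,y),48)[:2] for x,y in zip(xs,ys)])
    w,v=np.linalg.eigh(np.cov(P.T));return (np.degrees(np.arctan2(v[1,1],v[0,1])))%180
E
python3 - <<'E'
from cell import env,optics
from h import *
s=env.state();print(s["t"],s["eef_pos"],s["tcp_rot"][2],s["ft_force"])
a=[post(optics.read_camera("side")) for _ in range(4)];print(a)
for n in("side0",):
    S=optics.read_camera("side");S["pixels"]=cv2.imread("pics/side0.png");print("start",post(S))
T=optics.read_camera("top");T["pixels"]=cv2.imread("pics/top0.png");print("start top",post(T))
E
```

```text
8.0833 [510.45778379 160.36623803  36.13511338] 1.4931386880023785 [ 0.37797037  0.58574812 -0.10110006]
[np.float64(86.885580972693), np.float64(86.69050449984465), np.float64(87.47228248556627), np.float64(86.63269079293374)]
start 177.37638272746233
start top 175.27856745044966
```

Call:
step_arm:
  moves:
    - {"tx":0,"ty":-5,"tz":0,"roll":0}
    - {"tx":0,"ty":-9,"tz":0,"roll":0}
    - {"tx":0,"ty":-11,"tz":0,"roll":0}
    - {"tx":0,"ty":-11,"tz":0,"roll":0}

```text
t: 8.72
eef_pos: [498.0, 161.3, 36.2]
tcp_rot: [-3.141, -0.0, 1.494]
ft_force: [-0.2, 0.2, 0.0]
opening: 0.465
grip_force: 0.0
```

Call:
step_arm:
  moves:
    - {"tx":0,"ty":-2,"tz":0,"roll":0}
    - {"tx":0,"ty":-2,"tz":0,"roll":0}

```text
t: 8.88
eef_pos: [496.4, 161.5, 36.2]
tcp_rot: [-3.142, -0.0, 1.494]
ft_force: [0.4, -0.5, -0.0]
opening: 0.463
grip_force: 0.0
```

Run:
```python
from cell import env,optics
from h import *
s=env.state();print(s["t"],s["eef_pos"],s["tcp_rot"][2],s["ft_force"])
print([post(optics.read_camera("side")) for _ in range(3)])
```

```text
8.8833 [496.39131445 161.46832409  36.22709099] 1.4938981621569627 [ 0.39477163 -0.47860325 -0.00369976]
[np.float64(91.3806702915435), np.float64(89.83956665378037), np.float64(91.90497924178028)]
```

Call:
step_arm:
  moves:
    - {"tx":-1.5,"ty":-1.2,"tz":0,"roll":-0.04}
    - {"tx":-2,"ty":-2.4,"tz":0,"roll":-0.07}
    - {"tx":-2,"ty":-2.4,"tz":0,"roll":-0.07}

```text
t: 9.28
eef_pos: [494.0, 159.5, 36.2]
tcp_rot: [-3.141, -0.0, 1.565]
ft_force: [0.0, -0.2, 0.1]
opening: 0.463
grip_force: 0.0
```

Call:
step_arm:
  moves:
    - {"tx":-0.3,"ty":-1.2,"tz":0,"roll":-0.0175}
    - {"tx":-0.6,"ty":-2.4,"tz":0,"roll":-0.035}
    - {"tx":-0.6,"ty":-2.4,"tz":0,"roll":-0.035}

```text
t: 9.53
eef_pos: [491.4, 159.0, 36.1]
tcp_rot: [-3.141, -0.0, 1.6]
ft_force: [-0.2, -0.3, -0.4]
opening: 0.463
grip_force: 0.0
```

```bash
cat > st.py <<'E'
from cell import env,optics
from h import *
s=env.state();w=s["tcp_rot"][2];p=s["eef_pos"][:2]
q=p-C-14*np.array([-np.sin(w),np.cos(w)])
print(round(s["t"],2),s["eef_pos"].round(1),"yaw",round(w,3),"F",s["ft_force"].round(1),"grip",round(s["grip_force"],1),"push-line post ang",np.arctan2(q[1],q[0]).round(3),"r",np.hypot(*q).round(1))
a=[np.radians(post(optics.read_camera("side"))) for _ in range(3)];print("stage seen (world)",np.median(a).round(3),np.round(a,2))
E
python3 st.py
```

```text
9.53 [491.4 159.   36.1] yaw 1.6 F [-0.2 -0.3 -0.4] grip 0.0 push-line post ang 1.614 r 68.4
stage seen (world) 1.638 [1.64 1.65 1.64]
```

Call:
step_arm:
  moves:
    - {"tx":-0.5,"ty":-2.4,"tz":0,"roll":-0.035}
    - {"tx":-1.1,"ty":-4.9,"tz":0,"roll":-0.07}
    - {"tx":-1.1,"ty":-4.9,"tz":0,"roll":-0.07}

```text
t: 9.93
eef_pos: [488.0, 157.8, 36.3]
tcp_rot: [3.139, -0.0, 1.671]
ft_force: [4.6, 0.0, -3.5]
opening: 0.466
grip_force: 2.4
```

Call:
step_arm:
  moves:
    - {"tx":-0.3,"ty":-1.2,"tz":0,"roll":-0.0175}
    - {"tx":-0.6,"ty":-2.4,"tz":0,"roll":-0.035}
    - {"tx":-0.6,"ty":-2.4,"tz":0,"roll":-0.035}

```text
t: 10.18
eef_pos: [485.9, 157.0, 36.3]
tcp_rot: [3.139, -0.0, 1.704]
ft_force: [4.8, 0.9, -1.9]
opening: 0.465
grip_force: 2.0
```

```bash
python3 st.py
```

```text
10.18 [485.9 157.   36.3] yaw 1.704 F [ 4.8  0.9 -1.9] grip 2.0 push-line post ang 1.696 r 68.4
stage seen (world) 1.745 [1.75 1.73 1.75]
```

Call:
step_arm:
  moves:
    - {"tx":-0.3,"ty":-1.2,"tz":0,"roll":-0.0175}
    - {"tx":-0.6,"ty":-2.4,"tz":0,"roll":-0.035}
    - {"tx":-0.6,"ty":-2.4,"tz":0,"roll":-0.035}

```text
t: 10.58
eef_pos: [482.3, 156.0, 36.2]
tcp_rot: [3.141, -0.0, 1.74]
ft_force: [1.6, -0.8, 0.5]
opening: 0.463
grip_force: 0.9
```

```bash
python3 st.py
```

```text
10.58 [482.3 156.   36.2] yaw 1.74 F [ 1.6 -0.8  0.5] grip 0.9 push-line post ang 1.75 r 68.5
stage seen (world) 1.796 [1.8  1.8  1.77]
```

Call:
step_arm:
  moves:
    - {"tx":-0.3,"ty":-1.2,"tz":0,"roll":-0.0175}
    - {"tx":-0.6,"ty":-2.4,"tz":0,"roll":-0.035}
    - {"tx":-0.6,"ty":-2.4,"tz":0,"roll":-0.035}

```text
t: 10.98
eef_pos: [479.6, 155.0, 36.2]
tcp_rot: [-3.141, -0.0, 1.775]
ft_force: [1.1, 0.7, 1.3]
opening: 0.461
grip_force: 0.5
```

```bash
python3 st.py
```

```text
10.98 [479.6 155.   36.2] yaw 1.775 F [1.1 0.7 1.3] grip 0.5 push-line post ang 1.792 r 68.5
stage seen (world) 1.798 [1.8  1.8  1.82]
```

The earlier force spikes look like impacts from catching up with the heavy disc: nothing was sustained and there was no spring-back. I'll push slowly and steadily instead.

Call:
step_arm:
  moves:
    - {"tx":-0.2,"ty":-0.8,"tz":0,"roll":-0.012}
    - {"tx":-0.5,"ty":-2,"tz":0,"roll":-0.029}
    - {"tx":-0.7,"ty":-3.2,"tz":0,"roll":-0.046}
    - {"tx":-1.0,"ty":-4.4,"tz":0,"roll":-0.063}
    - {"tx":-1.4,"ty":-5.6,"tz":0,"roll":-0.08}

```text
t: 11.55
eef_pos: [474.4, 152.4, 36.1]
tcp_rot: [-3.141, -0.0, 1.856]
ft_force: [1.5, -1.0, -0.4]
opening: 0.463
grip_force: 0.6
```

```bash
python3 st.py
```

```text
11.55 [474.4 152.4  36.1] yaw 1.856 F [ 1.5 -1.  -0.4] grip 0.6 push-line post ang 1.875 r 68.5
stage seen (world) 1.903 [1.89 1.9  1.9 ]
```

Call:
step_arm:
  moves:
    - {"tx":-0.2,"ty":-0.8,"tz":0,"roll":-0.012}
    - {"tx":-0.5,"ty":-2,"tz":0,"roll":-0.029}
    - {"tx":-0.7,"ty":-3.2,"tz":0,"roll":-0.046}
    - {"tx":-1.0,"ty":-4.4,"tz":0,"roll":-0.063}

```text
t: 12.03
eef_pos: [470.6, 150.3, 36.2]
tcp_rot: [-3.141, -0.0, 1.919]
ft_force: [0.2, 0.4, 0.1]
opening: 0.464
grip_force: 0.0
```

Call:
step_arm:
  moves:
    - {"tx":-0.2,"ty":-0.8,"tz":0,"roll":-0.012}
    - {"tx":-0.5,"ty":-2,"tz":0,"roll":-0.029}
    - {"tx":-0.7,"ty":-3.2,"tz":0,"roll":-0.046}

```text
t: 12.28
eef_pos: [468.0, 148.6, 36.2]
tcp_rot: [3.141, 0.0, 1.964]
ft_force: [0.6, -0.2, -0.7]
opening: 0.462
grip_force: 0.4
```

```bash
python3 st.py
```

```text
12.28 [468.  148.6  36.2] yaw 1.964 F [ 0.6 -0.2 -0.7] grip 0.4 push-line post ang 1.98 r 68.6
stage seen (world) 2.007 [1.98 2.01 2.01]
```

Call:
step_arm:
  moves:
    - {"tx":-0.2,"ty":-0.8,"tz":0,"roll":-0.012}
    - {"tx":-0.5,"ty":-2,"tz":0,"roll":-0.029}
    - {"tx":-0.7,"ty":-3.2,"tz":0,"roll":-0.046}

```text
t: 12.68
eef_pos: [465.3, 146.7, 36.2]
tcp_rot: [3.141, 0.0, 2.011]
ft_force: [1.3, -0.0, 0.5]
opening: 0.464
grip_force: 0.4
```

Call:
step_arm:
  moves:
    - {"tx":-0.2,"ty":-0.8,"tz":0,"roll":-0.012}
    - {"tx":-0.5,"ty":-2,"tz":0,"roll":-0.029}
    - {"tx":-0.7,"ty":-3.2,"tz":0,"roll":-0.046}

```text
t: 12.93
eef_pos: [462.7, 144.7, 36.2]
tcp_rot: [3.141, 0.0, 2.056]
ft_force: [1.0, 0.7, -0.1]
opening: 0.462
grip_force: 0.4
```

```bash
python3 st.py
```

```text
12.93 [462.7 144.7  36.2] yaw 2.056 F [ 1.   0.7 -0.1] grip 0.4 push-line post ang 2.075 r 68.8
stage seen (world) 2.111 [2.11 2.13 2.07]
```

There is no ramp up to stage≈1.92, which is past the latest possible ramp start of 1.86. So the earlier events were the rivets: a 13 N climb to stage≈1.3, a force-free rest at ≈1.45 (world 1.62–1.64), then a 4.8 N climb with release at ≈1.57. The notch is at ≈1.45 and I went straight through it. I'll push back clockwise with the other finger.

Run:
```python
from cell import env
from h import *
import h
h.C=np.array([508.3,91.]);s=env.state();h.R=69.
arc(s,2.09,1.82,9,lag=-14,z=s["eef_pos"][2])
```

```text
{"tx": 0.2, "ty": 29.2, "tz": 0.0, "roll": -0.005}, {"tx": -0.2, "ty": 31.3, "tz": 0.0, "roll": 0.025}, {"tx": -0.7, "ty": 33.3, "tz": 0.0, "roll": 0.055}, {"tx": -1.3, "ty": 35.4, "tz": 0.0, "roll": 0.085}, {"tx": -1.9, "ty": 37.4, "tz": 0.0, "roll": 0.115}, {"tx": -2.6, "ty": 39.4, "tz": 0.0, "roll": 0.145}, {"tx": -3.3, "ty": 41.4, "tz": 0.0, "roll": 0.175}, {"tx": -4.1, "ty": 43.3, "tz": 0.0, "roll": 0.205}, {"tx": -5.0, "ty": 45.2, "tz": 0.0, "roll": 0.235},
```

Call:
step_arm:
  moves:
    - {"tx":0,"ty":10,"tz":0,"roll":0}
    - {"tx":0,"ty":18,"tz":0,"roll":0}
    - {"tx":0,"ty":24,"tz":0,"roll":0}
    - {"tx":0,"ty":26,"tz":0,"roll":0}
    - {"tx":0,"ty":28,"tz":0,"roll":0}
    - {"tx":0,"ty":30,"tz":0,"roll":0.01}
    - {"tx":-0.5,"ty":32,"tz":0,"roll":0.035}
    - {"tx":-1,"ty":34,"tz":0,"roll":0.065}
    - {"tx":-1.6,"ty":36,"tz":0,"roll":0.095}

```text
t: 13.83
eef_pos: [494.9, 160.1, 36.0]
tcp_rot: [-3.141, -0.0, 1.958]
ft_force: [-1.6, 0.2, -0.7]
opening: 0.463
grip_force: 0.5
```

```bash
sed -i 's/^q=p-C-14/q=p-C+14/' st.py; python3 st.py
```

```text
13.83 [494.9 160.1  36. ] yaw 1.958 F [-1.6  0.2 -0.7] grip 0.5 push-line post ang 1.962 r 69.0
stage seen (world) 2.008 [2.01 2.02 2.  ]
```

Call:
step_arm:
  moves:
    - {"tx":-0.2,"ty":0.8,"tz":0,"roll":0.012}
    - {"tx":-0.5,"ty":2,"tz":0,"roll":0.029}
    - {"tx":-0.7,"ty":3.2,"tz":0,"roll":0.046}
    - {"tx":-1.0,"ty":4.4,"tz":0,"roll":0.063}

```text
t: 14.32
eef_pos: [497.4, 159.9, 35.9]
tcp_rot: [-3.136, -0.0, 1.896]
ft_force: [-11.3, -9.3, 8.0]
opening: 0.46
grip_force: 6.9
```

Call:
step_arm:
  moves:
    - {"tx":-0.2,"ty":0.8,"tz":0,"roll":0.012}
    - {"tx":-0.5,"ty":2,"tz":0,"roll":0.029}
    - {"tx":-0.7,"ty":3.2,"tz":0,"roll":0.046}

```text
t: 14.57
eef_pos: [498.2, 159.3, 35.7]
tcp_rot: [-3.131, 0.0, 1.851]
ft_force: [-20.1, -16.6, 14.4]
opening: 0.466
grip_force: 12.0
```

```bash
python3 st.py
```

```text
14.57 [498.2 159.3  35.7] yaw 1.851 F [-20.1 -16.6  14.4] grip 12.0 push-line post ang 1.921 r 68.6
stage seen (world) 1.943 [1.95 1.93 1.94]
```

Call:
step_arm:
  moves:
    - {"tx":-0.2,"ty":1.0,"tz":0,"roll":0.015}
    - {"tx":-0.4,"ty":2,"tz":0,"roll":0.029}
    - {"tx":-0.4,"ty":2,"tz":0,"roll":0.029}

```text
t: 14.97
eef_pos: [504.9, 161.2, 36.2]
tcp_rot: [-3.142, -0.0, 1.82]
ft_force: [0.6, 0.4, 0.3]
opening: 0.46
grip_force: 0.0
```

```bash
python3 st.py
```

```text
14.97 [504.9 161.2  36.2] yaw 1.82 F [0.6 0.4 0.3] grip 0.0 push-line post ang 1.819 r 68.9
stage seen (world) 1.822 [1.83 1.82 1.79]
```

The stage broke through a crest and now rests free of contact, seen at world ≈1.81. It rested at 1.80 on the way out too. I'll centre the fingers, then nudge it and check for spring-back.

Call:
step_arm:
  moves:
    - {"tx":0,"ty":-6,"tz":0,"roll":0}
    - {"tx":0,"ty":-12,"tz":0,"roll":0}
    - {"tx":0,"ty":-13,"tz":0,"roll":0}
    - {"tx":0,"ty":-13,"tz":0,"roll":0}
    - {"tx":0,"ty":-13,"tz":0,"roll":0}
    - {"tx":0,"ty":-13,"tz":0,"roll":0}

```text
t: 15.62
eef_pos: [492.7, 158.2, 36.3]
tcp_rot: [3.141, -0.0, 1.822]
ft_force: [0.1, -0.2, 0.1]
opening: 0.46
grip_force: 0.0
```

```bash
python3 st.py
```

```text
15.62 [492.7 158.2  36.3] yaw 1.822 F [ 0.1 -0.2  0.1] grip 0.0 push-line post ang 2.0 r 70.1
stage seen (world) 1.808 [1.81 1.79 1.81]
```

Call:
step_arm:
  moves:
    - {"tx":0,"ty":6,"tz":0,"roll":0}
    - {"tx":0,"ty":10,"tz":0,"roll":0}
    - {"tx":0,"ty":12,"tz":0,"roll":0}
    - {"tx":0,"ty":13,"tz":0,"roll":0}
    - {"tx":0,"ty":14,"tz":0,"roll":0}
    - {"tx":-0.3,"ty":15,"tz":0,"roll":0}
    - {"tx":-0.3,"ty":16,"tz":0,"roll":0}

```text
t: 16.35
eef_pos: [508.0, 161.8, 36.1]
tcp_rot: [-3.141, -0.0, 1.822]
ft_force: [-2.1, -0.1, -0.1]
opening: 0.462
grip_force: 1.0
```

```bash
python3 st.py
```

```text
16.35 [508.  161.8  36.1] yaw 1.822 F [-2.1 -0.1 -0.1] grip 1.0 push-line post ang 1.774 r 68.7
stage seen (world) 1.821 [1.82 1.82 1.83]
```

Call:
step_arm:
  moves:
    - {"tx":0,"ty":1,"tz":0,"roll":0}
    - {"tx":-0.2,"ty":2,"tz":0,"roll":0.01}
    - {"tx":-0.4,"ty":3,"tz":0,"roll":0.02}
    - {"tx":-0.4,"ty":3,"tz":0,"roll":0.02}

```text
t: 16.83
eef_pos: [511.4, 162.2, 36.2]
tcp_rot: [3.141, -0.0, 1.801]
ft_force: [-0.5, 0.9, -0.9]
opening: 0.462
grip_force: 0.0
```

```bash
python3 st.py
```

```text
16.83 [511.4 162.2  36.2] yaw 1.801 F [-0.5  0.9 -0.9] grip 0.0 push-line post ang 1.724 r 68.9
stage seen (world) 1.746 [1.75 1.75 1.73]
```

Call:
step_arm:
  moves:
    - {"tx":0,"ty":-6,"tz":0,"roll":0}
    - {"tx":0,"ty":-14,"tz":0,"roll":0}
    - {"tx":0,"ty":-18,"tz":0,"roll":0}
    - {"tx":0,"ty":-18,"tz":0,"roll":0}
    - {"tx":0,"ty":-18,"tz":0,"roll":0}

```text
t: 17.4
eef_pos: [493.4, 158.0, 36.4]
tcp_rot: [3.141, -0.0, 1.802]
ft_force: [0.6, 0.4, 0.1]
opening: 0.464
grip_force: 0.0
```

```bash
python3 st.py
```

```text
17.4 [493.4 158.   36.4] yaw 1.802 F [0.6 0.4 0.1] grip 0.0 push-line post ang 1.992 r 69.9
stage seen (world) 1.732 [1.75 1.73 1.73]
```

This fits rounded rivets that are steep at the foot and nearly flat at the crest, so the stage can rest near a crest. The ramp feet at world ≈1.36 and ≈1.92 put the notch at ≈1.63–1.64 and the crests at ≈1.51 and ≈1.76. The stage now sits just inside the outer crest, so I'll ease it slightly further clockwise.

Call:
step_arm:
  moves:
    - {"tx":0,"ty":8,"tz":0,"roll":0.01}
    - {"tx":0,"ty":14,"tz":0,"roll":0.02}
    - {"tx":0,"ty":17,"tz":0,"roll":0.03}
    - {"tx":-0.3,"ty":18.5,"tz":0,"roll":0.04}
    - {"tx":-0.5,"ty":20,"tz":0,"roll":0.06}
    - {"tx":-0.8,"ty":21,"tz":0,"roll":0.07}
    - {"tx":-0.8,"ty":21,"tz":0,"roll":0.07}

```text
t: 18.13
eef_pos: [514.3, 162.1, 36.1]
tcp_rot: [3.141, -0.0, 1.731]
ft_force: [-0.0, -0.1, -0.1]
opening: 0.464
grip_force: 0.0
```

```bash
python3 st.py
```

```text
18.13 [514.3 162.1  36.1] yaw 1.731 F [-0.  -0.1 -0.1] grip 0.0 push-line post ang 1.684 r 69.3
stage seen (world) 1.731 [1.74 1.73 1.73]
```

Call:
step_arm:
  moves:
    - {"tx":0,"ty":-6,"tz":0,"roll":0.02}
    - {"tx":0,"ty":-12,"tz":0,"roll":0.04}
    - {"tx":0,"ty":-12,"tz":0,"roll":0.04}
    - {"tx":0,"ty":-12,"tz":0,"roll":0.04}

```text
t: 18.62
eef_pos: [501.9, 160.1, 36.3]
tcp_rot: [3.142, -0.0, 1.692]
ft_force: [-0.1, 0.3, -0.5]
opening: 0.462
grip_force: 0.0
```

```bash
python3 st.py
```

```text
18.62 [501.9 160.1  36.3] yaw 1.692 F [-0.1  0.3 -0.5] grip 0.0 push-line post ang 1.863 r 70.4
stage seen (world) 1.711 [1.71 1.71 1.72]
```

Call:
step_arm:
  moves:
    - {"tx":0,"ty":8,"tz":0,"roll":0}
    - {"tx":0,"ty":12,"tz":0,"roll":0}
    - {"tx":0,"ty":14,"tz":0,"roll":0}
    - {"tx":0,"ty":15,"tz":0,"roll":0}
    - {"tx":0,"ty":16,"tz":0,"roll":0}
    - {"tx":0,"ty":17,"tz":0,"roll":0}
    - {"tx":0,"ty":17,"tz":0,"roll":0}
    - {"tx":0,"ty":17,"tz":0,"roll":0}

```text
t: 19.43
eef_pos: [517.6, 162.0, 35.9]
tcp_rot: [-3.138, 0.0, 1.692]
ft_force: [-6.7, -0.4, 4.4]
opening: 0.463
grip_force: 3.6
```

```bash
python3 st.py
```

```text
19.43 [517.6 162.   35.9] yaw 1.692 F [-6.7 -0.4  4.4] grip 3.6 push-line post ang 1.637 r 69.5
stage seen (world) 1.657 [1.66 1.66 1.64]
```

Call:
step_arm:
  moves:
    - {"tx":0,"ty":-8,"tz":0,"roll":0}
    - {"tx":0,"ty":-15,"tz":0,"roll":0}
    - {"tx":0,"ty":-15,"tz":0,"roll":0}
    - {"tx":0,"ty":-15,"tz":0,"roll":0}

```text
t: 19.92
eef_pos: [504.2, 160.4, 36.3]
tcp_rot: [3.141, -0.0, 1.692]
ft_force: [0.1, 0.6, 0.5]
opening: 0.464
grip_force: 0.0
```

```bash
python3 st.py
```

```text
19.92 [504.2 160.4  36.3] yaw 1.692 F [0.1 0.6 0.5] grip 0.0 push-line post ang 1.83 r 70.1
stage seen (world) 1.657 [1.64 1.66 1.66]
```

Call:
step_arm:
  moves:
    - {"tx":0,"ty":0,"tz":0,"roll":0}
    - {"tx":0,"ty":0,"tz":0,"roll":0}
    - {"tx":0,"ty":0,"tz":0,"roll":0}
    - {"tx":0,"ty":0,"tz":0,"roll":0}
    - {"tx":0,"ty":0,"tz":0,"roll":0}
    - {"tx":0,"ty":0,"tz":0,"roll":0}

```text
t: 20.57
eef_pos: [504.3, 160.4, 36.2]
tcp_rot: [3.142, -0.0, 1.692]
ft_force: [-0.1, 0.2, 0.4]
opening: 0.462
grip_force: 0.0
```

```bash
python3 st.py
```

```text
20.57 [504.3 160.4  36.2] yaw 1.692 F [-0.1  0.2  0.4] grip 0.0 push-line post ang 1.829 r 70.0
stage seen (world) 1.657 [1.66 1.66 1.66]
```

Call:
step_arm:
  moves:
    - {"tx":0,"ty":-6,"tz":0,"roll":0}
    - {"tx":0,"ty":-10,"tz":0,"roll":0}
    - {"tx":0,"ty":-12,"tz":0,"roll":0}
    - {"tx":0,"ty":-14,"tz":0,"roll":0}
    - {"tx":0,"ty":-15,"tz":0,"roll":0}
    - {"tx":0,"ty":-16,"tz":0,"roll":0}
    - {"tx":0,"ty":-16,"tz":0,"roll":0}
    - {"tx":0,"ty":-16,"tz":0,"roll":0}

```text
t: 21.38
eef_pos: [488.8, 158.6, 36.3]
tcp_rot: [3.141, -0.0, 1.692]
ft_force: [2.1, 0.6, -0.2]
opening: 0.459
grip_force: 0.9
```

```bash
sed -i 's/^q=p-C+14/q=p-C-14/' st.py; python3 st.py
```

```text
21.38 [488.8 158.6  36.3] yaw 1.692 F [ 2.1  0.6 -0.2] grip 0.9 push-line post ang 1.652 r 69.5
stage seen (world) 1.672 [1.68 1.67 1.67]
```

Call:
step_arm:
  moves:
    - {"tx":0,"ty":-1,"tz":0,"roll":0}
    - {"tx":0,"ty":-2,"tz":0,"roll":0}
    - {"tx":0,"ty":-3,"tz":0,"roll":0}
    - {"tx":0,"ty":-3,"tz":0,"roll":0}
    - {"tx":0,"ty":-3,"tz":0,"roll":0}

```text
t: 21.95
eef_pos: [486.7, 158.5, 36.3]
tcp_rot: [3.139, -0.0, 1.692]
ft_force: [6.1, 4.1, -3.9]
opening: 0.459
grip_force: 3.2
```

```bash
python3 st.py
```

```text
21.95 [486.7 158.5  36.3] yaw 1.692 F [ 6.1  4.1 -3.9] grip 3.2 push-line post ang 1.682 r 69.6
stage seen (world) 1.731 [1.73 1.73 1.73]
```

Call:
step_arm:
  moves:
    - {"tx":0,"ty":8,"tz":0,"roll":0}
    - {"tx":0,"ty":14,"tz":0,"roll":0}
    - {"tx":0,"ty":14,"tz":0,"roll":0}
    - {"tx":0,"ty":14,"tz":0,"roll":0}

```text
t: 22.43
eef_pos: [499.3, 159.7, 36.0]
tcp_rot: [-3.141, 0.0, 1.692]
ft_force: [-0.5, -0.2, 0.7]
opening: 0.464
grip_force: 0.0
```

```bash
python3 st.py
```

```text
22.43 [499.3 159.7  36. ] yaw 1.692 F [-0.5 -0.2  0.7] grip 0.0 push-line post ang 1.501 r 70.6
stage seen (world) 1.672 [1.67 1.67 1.69]
```

The spring-back is confirmed: pushed to 1.731 with 6 N, it returned to 1.67, and a clockwise push met 6.7 N. The stage sits in its notch at stage ≈1.47. I'll lift out and go to the wheel.

Call:
step_arm:
  moves:
    - {"tx":0,"ty":2,"tz":-10,"roll":0}
    - {"tx":0,"ty":3,"tz":-30,"roll":0}
    - {"tx":0,"ty":3,"tz":-60,"roll":0}
    - {"tx":0,"ty":3,"tz":-90,"roll":0}
    - {"tx":-35,"ty":9,"tz":-95,"roll":-0.12}
    - {"tx":-75,"ty":9,"tz":-95,"roll":-0.24}
    - {"tx":-115,"ty":9,"tz":-95,"roll":-0.36}
    - {"tx":-155,"ty":9,"tz":-95,"roll":-0.48}
    - {"tx":-195,"ty":9,"tz":-95,"roll":-0.6}
    - {"tx":-234,"ty":9,"tz":-95,"roll":-0.72}
    - {"tx":-234,"ty":9,"tz":-95,"roll":-0.84}
    - {"tx":-234,"ty":9,"tz":-95,"roll":-0.96}
  grip: 44

```text
t: 23.58
eef_pos: [536.4, -74.4, 131.0]
tcp_rot: [-3.141, -0.0, 2.627]
ft_force: [-0.4, 0.1, -0.1]
opening: 0.461
grip_force: 0.0
```

Call:
step_arm:
  moves:
    - {"tx":0,"ty":0,"tz":0,"roll":-0.12}
    - {"tx":0,"ty":0,"tz":0,"roll":-0.24}
    - {"tx":0,"ty":0,"tz":0,"roll":-0.36}
    - {"tx":0,"ty":0,"tz":0,"roll":-0.48}
    - {"tx":0,"ty":0,"tz":0,"roll":-0.6}
    - {"tx":0,"ty":0,"tz":0,"roll":-0.6}
  grip: 90

```text
t: 24.08
eef_pos: [536.2, -71.3, 131.1]
tcp_rot: [3.141, -0.0, -3.054]
ft_force: [-0.2, 0.3, 1.0]
opening: 0.824
grip_force: 0.0
```

```bash
python3 st.py
python3 - <<'E'
from cell import env,optics
from h import *
s=env.state();print(s["joints"],s["opening"]);rel(s,[(536.5,-71.4,42,s["tcp_rot"][2])])
T=optics.read_camera("top");print("top win",post(T))
S=optics.read_camera("side")
cv2.imwrite("pics/w.png",np.hstack([cv2.resize(S["pixels"][150:270,205:325],None,fx=3.3,fy=3.3,interpolation=cv2.INTER_CUBIC),cv2.resize(T["pixels"][165:285,230:350],None,fx=3.3,fy=3.3,interpolation=cv2.INTER_CUBIC)]))
E
```

```text
24.08 [536.2 -71.3 131.1] yaw -3.054 F [-0.2  0.3  1. ] grip 0.0 push-line post ang -1.393 r 150.8
stage seen (world) 1.672 [1.67 1.67 1.69]
[-2.54418107e-01  4.33112930e-01  1.82340400e+00  1.29270071e-04
  8.85226550e-01 -1.90353498e+00] 0.9269859450135339
{"tx": -0.2, "ty": -0.1, "tz": 89.1, "roll": 0.000}, 
top win 95.52087742825917
```

Call:
step_arm:
  moves:
    - {"tx":0,"ty":0,"tz":30,"roll":0}
    - {"tx":0,"ty":0,"tz":55,"roll":0}
    - {"tx":0,"ty":0,"tz":70,"roll":0}
    - {"tx":0,"ty":0,"tz":80,"roll":0}
    - {"tx":0,"ty":0,"tz":86,"roll":0}
    - {"tx":0,"ty":0,"tz":88,"roll":0}
    - {"tx":0,"ty":0,"tz":88,"roll":0}

```text
t: 24.92
eef_pos: [536.7, -71.4, 43.3]
tcp_rot: [3.142, 0.0, -3.06]
ft_force: [0.3, 0.1, -0.2]
opening: 0.948
grip_force: 0.0
```

Run:
```python
from cell import env,optics
from h import *
print(env.state()["eef_pos"],env.state()["ft_force"])
S=optics.read_camera("side")
cv2.imwrite("pics/w2.png",cv2.resize(S["pixels"][150:270,205:345],None,fx=4.5,fy=4.5,interpolation=cv2.INTER_CUBIC))
```

```text
[536.69770671 -71.44908926  43.2880963 ] [ 0.2813062   0.14934682 -0.20670687]
```

View pics/w2.png

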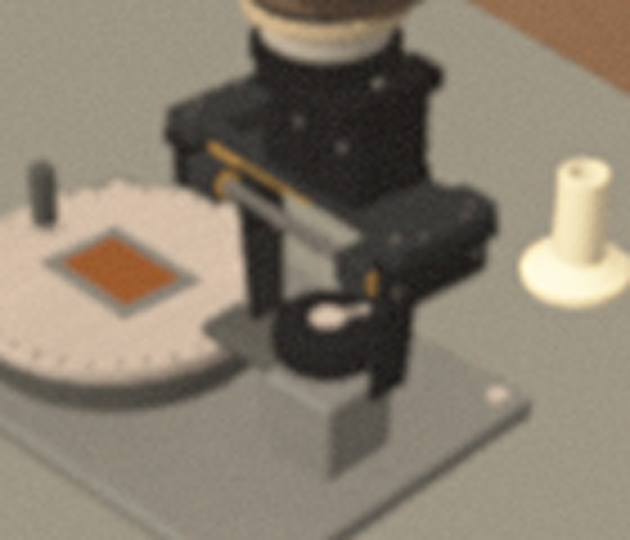

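The fingers straddle the wheel (hub at crop (325,317)), with their tips just below it and clear of the block. The post is at (42,190) on the stage. Closing now.

Call:
step_arm:
  moves:
    - {"tx":0,"ty":0,"tz":0,"roll":0}
    - {"tx":0,"ty":0,"tz":0,"roll":0}
    - {"tx":0,"ty":0,"tz":0,"roll":0}
    - {"tx":0,"ty":0,"tz":0,"roll":0}
    - {"tx":0,"ty":0,"tz":0,"roll":0}
    - {"tx":0,"ty":0,"tz":0,"roll":0}
    - {"tx":0,"ty":0,"tz":0,"roll":0}
    - {"tx":0,"ty":0,"tz":0,"roll":0}
  grip: 45

```text
t: 25.63
eef_pos: [536.6, -71.5, 43.3]
tcp_rot: [-3.141, 0.0, -3.059]
ft_force: [-0.5, -1.4, 2.8]
opening: 0.586
grip_force: 30.0
```

Call:
step_arm:
  moves:
    - {"tx":0,"ty":0,"tz":0,"roll":0.08}
    - {"tx":0,"ty":0,"tz":0,"roll":0.18}
    - {"tx":0,"ty":0,"tz":0,"roll":0.28}
    - {"tx":0,"ty":0,"tz":0,"roll":0.38}
    - {"tx":0,"ty":0,"tz":0,"roll":0.48}
    - {"tx":0,"ty":0,"tz":0,"roll":0.58}
    - {"tx":0,"ty":0,"tz":0,"roll":0.68}
    - {"tx":0,"ty":0,"tz":0,"roll":0.78}
    - {"tx":0,"ty":0,"tz":0,"roll":0.88}
    - {"tx":0,"ty":0,"tz":0,"roll":0.98}

```text
t: 26.47
eef_pos: [537.1, -70.3, 43.3]
tcp_rot: [3.14, -0.0, 2.239]
ft_force: [4.7, 11.9, -0.1]
opening: 0.58
grip_force: 30.0
```

Run:
```python
from cell import env
s=env.state();print(s["eef_pos"],s["tcp_rot"],s["ft_force"],s["moment"],s["grip_force"],s["opening"],s["joints"][5])
```

```text
[537.14082189 -70.29582257  43.27634801] [ 3.13986588e+00 -1.43348764e-04  2.23903027e+00] [ 4.66897912 11.8947966  -0.11708456] [ 1.72154157 -0.62691457  0.17471262] 29.996320009231567 0.5804239780493711 -0.922945027673731
```

Call:
step_arm:
  moves:
    - {"tx":0,"ty":0,"tz":0,"roll":0.1}
    - {"tx":0,"ty":0,"tz":0,"roll":0.2}
    - {"tx":0,"ty":0,"tz":0,"roll":0.3}
    - {"tx":0,"ty":0,"tz":0,"roll":0.4}
    - {"tx":0,"ty":0,"tz":0,"roll":0.5}
    - {"tx":0,"ty":0,"tz":0,"roll":0.6}
    - {"tx":0,"ty":0,"tz":0,"roll":0.7}
    - {"tx":0,"ty":0,"tz":0,"roll":0.8}
    - {"tx":0,"ty":0,"tz":0,"roll":0.9}
    - {"tx":0,"ty":0,"tz":0,"roll":1.0}
    - {"tx":0,"ty":0,"tz":0,"roll":1.1}
    - {"tx":0,"ty":0,"tz":0,"roll":1.1}

```text
t: 27.47
eef_pos: [538.8, -70.2, 43.3]
tcp_rot: [3.138, -0.003, 1.137]
ft_force: [12.6, 12.3, -4.2]
opening: 0.586
grip_force: 30.0
```

Call:
step_arm:
  moves:
    - {"tx":0,"ty":0,"tz":0,"roll":0.06}
    - {"tx":0,"ty":0,"tz":0,"roll":0.12}
    - {"tx":0,"ty":0,"tz":0,"roll":0.18}
    - {"tx":0,"ty":0,"tz":0,"roll":0.2}
    - {"tx":0,"ty":0,"tz":0,"roll":0.2}

```text
t: 27.88
eef_pos: [539.0, -70.3, 43.3]
tcp_rot: [3.138, -0.004, 0.942]
ft_force: [13.5, 12.4, -4.3]
opening: 0.583
grip_force: 30.0
```

Run:
```python
from cell import env
s=env.state();print(s["eef_pos"],s["tcp_rot"],s["ft_force"],s["moment"],s["grip_force"],s["opening"],s["joints"][5])
```

```text
[539.02154063 -70.31210896  43.31895756] [ 3.13820415 -0.00374335  0.94175264] [13.5013831  12.4424822  -4.32497852] [ 2.28695311 -1.8273362  -0.1477534 ] 30.008397102355957 0.5825668493854498 0.37378268181089425
```

Call:
step_arm:
  moves:
    - {"tx":0,"ty":0,"tz":0,"roll":0.06}
    - {"tx":0,"ty":0,"tz":0,"roll":0.12}
    - {"tx":0,"ty":0,"tz":0,"roll":0.18}
    - {"tx":0,"ty":0,"tz":0,"roll":0.2}
    - {"tx":0,"ty":0,"tz":0,"roll":0.2}

```text
t: 28.3
eef_pos: [539.3, -70.5, 43.4]
tcp_rot: [3.138, -0.005, 0.742]
ft_force: [14.6, 10.0, -6.2]
opening: 0.581
grip_force: 30.0
```

```bash
cat > w.py <<'E'
from cell import env
s=env.state();print(s["eef_pos"].round(1),s["tcp_rot"].round(3),s["ft_force"].round(1),s["moment"].round(2),"tau6",s["tau"][5].round(3),s["grip_force"].round(1),s["joints"][5].round(3))
E
python3 w.py
```

```text
Traceback (most recent call last):
  File "w.py", line 2, in <module>
    s=env.state();print(s["eef_pos"].round(1),s["tcp_rot"].round(3),s["ft_force"].round(1),s["moment"].round(2),"tau6",s["tau"][5].round(3),s["grip_force"].round(1),s["joints"][5].round(3))
                                                                                                                                            ^^^^^^^^^^^^^^^^^^^^^
AttributeError: 'float' object has no attribute 'round'
```

Call:
step_arm:
  moves:
    - {"tx":0,"ty":0,"tz":0,"roll":0.06}
    - {"tx":0,"ty":0,"tz":0,"roll":0.12}
    - {"tx":0,"ty":0,"tz":0,"roll":0.18}
    - {"tx":0,"ty":0,"tz":0,"roll":0.2}
    - {"tx":0,"ty":0,"tz":0,"roll":0.2}

```text
t: 28.72
eef_pos: [537.3, -72.0, 43.5]
tcp_rot: [3.14, -0.001, 0.545]
ft_force: [3.0, -4.2, 2.2]
opening: 0.58
grip_force: 30.0
```

```bash
python3 w.py
```

```text
Traceback (most recent call last):
  File "w.py", line 2, in <module>
    s=env.state();print(s["eef_pos"].round(1),s["tcp_rot"].round(3),s["ft_force"].round(1),s["moment"].round(2),"tau6",s["tau"][5].round(3),s["grip_force"].round(1),s["joints"][5].round(3))
                                                                                                                                            ^^^^^^^^^^^^^^^^^^^^^
AttributeError: 'float' object has no attribute 'round'
```

```bash
sed -i 's/s\["grip_force"\].round(1)/s["grip_force"]/' w.py; python3 w.py
```

```text
[537.3 -72.   43.5] [ 3.14e+00 -1.00e-03  5.45e-01] [ 3.  -4.2  2.2] [-1.07 -0.22  0.64] tau6 1.15 29.999384880065918 0.772
```

Call:
step_arm:
  moves:
    - {"tx":0,"ty":0,"tz":0,"roll":0.06}
    - {"tx":0,"ty":0,"tz":0,"roll":0.12}
    - {"tx":0,"ty":0,"tz":0,"roll":0.18}
    - {"tx":0,"ty":0,"tz":0,"roll":0.24}
    - {"tx":0,"ty":0,"tz":0,"roll":0.24}

```text
t: 29.13
eef_pos: [537.2, -71.7, 43.6]
tcp_rot: [3.141, -0.001, 0.302]
ft_force: [2.0, -3.4, 5.0]
opening: 0.588
grip_force: 30.0
```

```bash
python3 w.py
```

```text
[537.2 -71.7  43.6] [ 3.141e+00 -1.000e-03  3.020e-01] [ 2.  -3.4  5. ] [-0.79 -0.14 -0.15] tau6 0.868 30.00179886817932 1.014
```

The wrist torque is about 1 N·m, far above 0.15, so the pads are slipping against the stop. I'll release, lift and check.

Call:
step_arm:
  moves:
    - {"tx":0,"ty":0,"tz":0,"roll":0}
    - {"tx":0,"ty":0,"tz":0,"roll":0}
    - {"tx":0,"ty":0,"tz":0,"roll":0}
    - {"tx":0,"ty":0,"tz":0,"roll":0}
    - {"tx":0,"ty":0,"tz":0,"roll":0}
    - {"tx":0,"ty":0,"tz":-20,"roll":0}
    - {"tx":0,"ty":0,"tz":-50,"roll":0}
    - {"tx":0,"ty":0,"tz":-90,"roll":0}
    - {"tx":-40,"ty":0,"tz":-120,"roll":0}
    - {"tx":-80,"ty":0,"tz":-140,"roll":0}
    - {"tx":-110,"ty":30,"tz":-150,"roll":0}
    - {"tx":-110,"ty":60,"tz":-150,"roll":0}
  grip: 90

```text
t: 30.13
eef_pos: [446.1, -160.8, 195.6]
tcp_rot: [3.141, -0.001, 0.307]
ft_force: [1.8, 0.3, 0.8]
opening: 0.946
grip_force: 0.0
```

```bash
python3 w.py
python3 - <<'E'
from cell import env,optics
from h import *
def mark(g,c,box):
    hub=proj(c,np.array([536.5,-71.4,97]));P=[]
    for y in range(box[1],box[3]):
        for x in range(box[0],box[2]):
            q=plane(c,(x,y),97)[:2]-[536.8,-71.6];r=np.hypot(*q)
            if 11<r<24 and g[y,x].max()>85:P.append((q,float(g[y,x].max())-70))
    if not P:return None
    w=np.array([p[1] for p in P]);m=sum(p[0]*p[1] for p in P)/w.sum();return np.degrees(np.arctan2(m[1],m[0])).round(1),len(P)
T=optics.read_camera("top");S=optics.read_camera("side")
for n,c,b in(("top0",T,(300,210,335,245)),("side0",S,(260,205,300,240))):
    print(n,mark(cv2.imread(f"pics/{n}.png"),c,b),"now",mark(c["pixels"],c,b))
for n,c in(("top",T),("side",S)):print(n,"stage",post(c))
E
```

```text
[ 446.1 -160.8  195.6] [ 3.141e+00 -1.000e-03  3.070e-01] [1.8 0.3 0.8] [-0.06  0.07 -0.01] tau6 1.245 0.0 0.779
top0 (np.float64(-16.2), 8) now (np.float64(-159.8), 11)
side0 (np.float64(-8.6), 38) now (np.float64(-176.0), 38)
top stage 95.34166412243871
side stage 95.80714086858121
```

```bash
python3 -c "
from cell import env
print(env.job_done())"
```

```text
the job is handed in; nothing more can be done
None
```

I turned the stage into its click at about 1.47 rad and wound the handwheel until it came up tight. I let go of both and handed the job in at about 30 s. No verdict came back. I overshot the notch once and pushed the stage back clockwise into it; it sprang back from a nudge each way of the test I could see. I didn't check the bystanders with the camera at the end, but the fingers never went near them.

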